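# Set out the repair mat

## Robot

A 6-joint arm with a two-finger parallel gripper is mounted at the origin on the work surface. World frame = base frame: x ahead of the robot, y to its left, z up, the work surface at z = 0. Lengths are in m, angles in degrees, forces in N, time in s.
With the tool pointing down it reaches from about 0.375 to 0.9 m from the base axis. Payload 3.1 kg.
Tool frame: the origin (TCP) lies midway between the tips of the shut fingers; the grasp point (between the pads) lies 19 mm behind it; z points along the fingers, y is the line along which they close (so a half turn about z gives the same grasp; the last joint's range is limited). The gripper opens to 87 mm and grips with 3 to 60 N. Pads are 19 mm wide; open, the fingers measure 117 mm over their backs; the gripper's body (75 mm by 190 mm) begins 51 mm behind the grasp point.
Start: joints at [-82.191, 30.224, 82.088, -0, 67.689, -10.227], TCP at [0.194, -0.594, 0.223] pointing down, gripper open.
Joint ranges: [-176.69, 176.69], [-43.24, 126.21], [12.49, 139.97], [-82, 262], [0, 151.66], [-163.58, 163.58]. Speed limits (degrees/s): [159.86, 159.86, 180, 180, 180, 180].

## Interface

Orientations are given as a 3x3 rotation matrix whose columns are the frame's x, y, z axes.
In Python, from rig import read_state, capture, camera_info, hand_in gives the robot as it stands.
- The arm moves only by the tool drive_tool, never from a script. Its argument "motion" is a list of rows, each a list of 2 entries, a list of its own where there are three numbers: the shift along the tool's x, y, z in mm, then the turn, a rotation vector about the tool's x, y, z in rad. A call has 1 to 5 rows; each row shifts and turns the commanded pose from where the row before left it, along the tool's axes as they then stand; what a row does not reach is not made up. A row lasts 1/10 s, in which the tool goes at most 50 mm and 8.59 degrees, less where a joint would pass 70% of its speed; a pose out of reach is approached as far as the arm can. A call is refused whole if a number of a shift passes 50 or a number of a turn 0.15, either way. A call with a gripper value outside its range is refused whole. "gripper" is the opening, from 0 (shut) to 1 (fully open), set as the call begins (left out, the last holds). The fingers move at their own pace and stop on an object; the grip force is fixed at half the most. Time passes only in rows, so rows that do not move let the fingers close. It gives the time, the measured TCP pose, the force, the opening and the grip force at its end, in the units of the state.
- read_state(): the state, without advancing time (a new reading comes with each control period).
- capture(name): name is "scene" or "side" or "wrist"; returns the picture (384x512x3 uint8, red, green, blue); there is no depth.
- camera_info(name): a dict with "fovy" (degrees; the focal length in pixels is half the picture's height over the tangent of half this angle, whatever the lens; pixels are square), "cx", "cy" (the principal point, pixels), "xyz" and "orientation" of the camera in the world; the wrist camera has in their place "T_tool_cam" (4x4, takes a point from camera to tool coordinates, whose origin is the TCP and whose axes are the flange's). Camera axes: x right, y down, z forward; pixel columns grow to the right and rows downward; lengths in m; the calibration is good to about 2 mm. The wrist camera is an equidistant fisheye: a pixel r from the principal point sees the ray r / f radians off the axis. A picture is of the moment at which its call begins: read the wrist's pose just before it. camera_info takes no time and is no camera call.
- hand_in(): hands the job in; it is judged then, once.
The state is a dict: "time_s": time; "joint_positions": joint angles; "qvel": joint speeds; "tau": joint torques, N m; "position": TCP position; "tcp_rot": TCP orientation; "force": force on the tool from outside, world axes, zero at the start; "moment": the same for the moment, N m; "opening": opening from 0.0 (shut) to 1.0 (fully open); "grasp_force": force on a finger pad.
Only numpy, scipy, OpenCV 4.12 (cv2) and the standard library are available. Lean on these libraries where they do the work, as an engineer would, in place of code of your own. Each camera call takes 0.05 s, during which the arm holds its last target. There are 200 camera calls.

## Task

Set out the blue repair mat for the next board: stand the flux jar in the pocket straight in front (on the robot side) of the solder spool, lay the cooling fan face up in the pocket straight in front of the bit block, and stand the screw tub in the pocket between them, each fully down on its pocket's floor. Close the tub with the one of the three white lids that fits it, pressed fully home and level, and leave the solvent bottle where it stands.

Things in the scene. Friction and masses are not known exactly. Their poses are not given: they have to be found in the camera images.
- mat: Fixed blue silicone mat, 200 mm (x) by 270 mm (y). Along its front (-x, robot side) edge three square pockets 66 mm inside, white floors, centres at x = -55, y = -80, 0, +80 mm. Pocket floors 3 mm, the rest 7 mm above the bench; a jig with a board (90 mm wide, top at 19 mm) on the back half. Origin: centre of underside; x away from the robot, yaw up to 0.25 rad. Left or right on the bench
- spool: Solder spool lying flat, fixed on the back half of the mat at its left or its right, straight behind (105 mm in the mat's +x) the centre of an end pocket. Two black flanges 54 mm across, 30 mm tall. Origin: centre of its underside, on the mat 7 mm above the bench; axes parallel to the mat's
- bit_block: Square wooden block with nine short steel driver bits standing in it, fixed on the back half of the mat at the end away from the spool, straight behind (105 mm in the mat's +x) the centre of the other end pocket. 50 x 50 mm, 22 mm tall, 34 mm with the bits. Origin: centre of its underside, on the mat 7 mm above the bench; axes parallel to the mat's
- fan: Loose black square cooling fan lying flat, 45 x 45 mm, 20 mm thick, grey round face with blades on top. Origin: centre of its underside; x and y parallel to its sides. Starts on the grey pad (240 x 330 mm, 4 mm thick, beside the mat), where all six loose things of the job stand about 105 mm apart
- jar: Loose closed round flux jar: amber glass 46 mm across up to 26 mm, above it a dark steel cap 43 mm across up to 40 mm. Origin: centre of its underside; z up. Starts on the grey pad
- tub: Loose open round white plastic tub with a few screws stuck to its floor: 50 mm across outside, mouth 44 mm across, wall 3 mm, 34 mm tall. Origin: centre of its underside; z up. With the fitting lid home, that lid's origin is 28 mm above the tub's. Starts on the grey pad
- lid_small: Loose white lid, one of three of the same shape: disc 40 mm across, 4 mm thick; under it a plug 28 mm across, 6 mm deep; on top a knob 14 mm across, 16 mm tall (26 mm overall). Origin: centre of the plug's underside; z up. Starts on the grey pad, standing on its plug. It drops right through the tub's mouth
- lid_medium: Loose white lid, one of three of the same shape: disc 54 mm across, 4 mm thick; under it a plug 39 mm across, 6 mm deep; on top a knob 14 mm across, 16 mm tall (26 mm overall). Origin: centre of the plug's underside; z up. Starts on the grey pad, standing on its plug. Its plug enters the tub's mouth and its disc rests on the rim
- lid_large: Loose white lid, one of three of the same shape: disc 64 mm across, 4 mm thick; under it a plug 52 mm across, 6 mm deep; on top a knob 14 mm across, 16 mm tall (26 mm overall). Origin: centre of the plug's underside; z up. Starts on the grey pad, standing on its plug. Its plug is wider than the tub's mouth
- solvent_bottle: Bystander: clear plastic bottle with white cap, 48 mm across, 120 mm tall, loose, standing beyond the mat and pad. Origin: centre of its underside
There are look-alikes about, which are no part of the job. Leave any pink look-alike of the fan alone.

How it is judged:
By the outcome, as a careful person would: the job done as asked, in the order asked, and still so for the second after the job is handed in, with the robot touching nothing.
It also fails if it takes over 99 s, if anything falls off the work surface, if the arm or the gripper's body presses on something with over 40 N, if the wrist force passes 120 N, or if a joint passes its speed limit or range.

## Working session

There is one attempt and no reset: what is moved stays moved. The work goes in short steps, Python scripts to look and compute and a tool call to move; the robot and the scene stay as the last step left them, time stands still between calls to the robot, and variables do not carry over. Pictures are saved under pics/ and viewed, at most 14 in all, crops included, and the job is handed in when it is done.

Besides the shell and the picture viewer there is one more tool, called as name(argument=value, ...) on one line, values as JSON. drive_tool: Moves the arm, as the interface text tells. Its arguments: {"type":"object","properties":{"motion":{"type":"array","items":{"type":"array"}},"gripper":{"type":"number"}},"required":["motion"]}

```bash
ls; mkdir -p pics; cat > h.py <<'E'
import numpy as np, cv2
from rig import read_state, capture, camera_info
def save(n,im,s=1.0): cv2.imwrite(f'pics/{n}.png',cv2.resize(im[:,:,::-1],None,fx=s,fy=s,interpolation=cv2.INTER_CUBIC))
def snap(c):
    st=read_state(); im=capture(c); i=camera_info(c); return im,pose(i,st),i
def pose(i,st):
    if 'T_tool_cam' in i:
        T=np.array(i['T_tool_cam']);R=np.array(st['tcp_rot']).reshape(3,3);p=np.array(st['position'])
        return R@T[:3,:3], R@T[:3,3]+p
    return np.array(i['orientation']).reshape(3,3),np.array(i['xyz'])
def ray(i,P,u,v):
    f=192/np.tan(np.radians(i['fovy']/2)); x=(u-i['cx']);y=(v-i['cy'])
    if 'T_tool_cam' in i:
        r=np.hypot(x,y)+1e-9;t=r/f;d=np.array([np.sin(t)*x/r,np.sin(t)*y/r,np.cos(t)])
    else: d=np.array([x/f,y/f,1.])
    return P[0]@d,P[1]
def onz(i,P,u,v,z):
    d,o=ray(i,P,u,v); return o+d*(z-o[2])/d[2]
E
python3 - <<'E'
from h import *
for c in ['scene','side','wrist']:
    im,P,i=snap(c); save(c+'0',im,1.5); print(c,i,P[1]); np.save(c+'0.npy',im)
print(read_state())
E
```

```text
pics
scene {'fovy': 54.95535584306084, 'cx': 253.9750985777911, 'cy': 187.42981882613486, 'xyz': array([1.38742651, 0.09183512, 0.75521987]), 'orientation': array([[-0.03270694,  0.645074  , -0.7634198 ],
       [ 0.99945388,  0.02470938, -0.02194036],
       [ 0.00471047, -0.76372049, -0.64552988]])} [1.38742651 0.09183512 0.75521987]
side {'fovy': 49.73280902694889, 'cx': 257.44242655396175, 'cy': 186.45743179721413, 'xyz': array([0.24490728, 0.64182009, 0.77090455]), 'orientation': array([[-0.883585  , -0.34829289,  0.31300097],
       [-0.46826775,  0.65478037, -0.59328574],
       [ 0.00169031, -0.67078665, -0.74164844]])} [0.24490728 0.64182009 0.77090455]
wrist {'fovy': 65.70646984690485, 'cx': 258.7489386072726, 'cy': 193.29534316548123, 'T_tool_cam': array([[-5.32029103e-04, -9.61008809e-01, -2.76517243e-01,
         7.56627002e-02],
       [ 9.99999858e-01, -5.11392809e-04, -1.46739613e-04,
        -1.10832331e-03],
       [-3.90868705e-07, -2.76517282e-01,  9.61008945e-01,
        -1.61451624e-01],
       [ 0.00000000e+00,  0.00000000e+00,  0.00000000e+00,
         1.00000000e+00]])} [ 0.26510176 -0.56944432  0.38313451]
{'time_s': 0.15, 'joint_positions': array([-8.21904388e+01,  3.02666031e+01,  8.21403923e+01, -2.43995994e-03,
        6.76913200e+01, -1.02281379e+01]), 'qvel': array([ 0.09347627, -0.11053772, -0.1843232 , -0.01610775, -0.10023879,
        0.04304785]), 'tau': array([ 4.93446023e-04, -4.40431488e+01, -1.76842260e+01,  6.32840884e-02,
        5.52644441e-02, -1.07599292e-04]), 'position': array([ 0.19345407, -0.59369527,  0.22179299]), 'tcp_rot': array([[ 9.50848006e-01,  3.09657870e-01, -2.72194193e-04],
       [ 3.09657875e-01, -9.50846533e-01,  1.69465850e-03],
       [ 2.65949437e-04, -1.69564973e-03, -9.99998527e-01]]), 'force': array([ 0.65230883,  0.09476492, -0.3729582 ]), 'moment': array([ 0.054661  ,  0.04313969, -0.03305717]), 'grasp_force': 0.0, 'opening': 0.9992662404053009}
```

View pics/scene0.png

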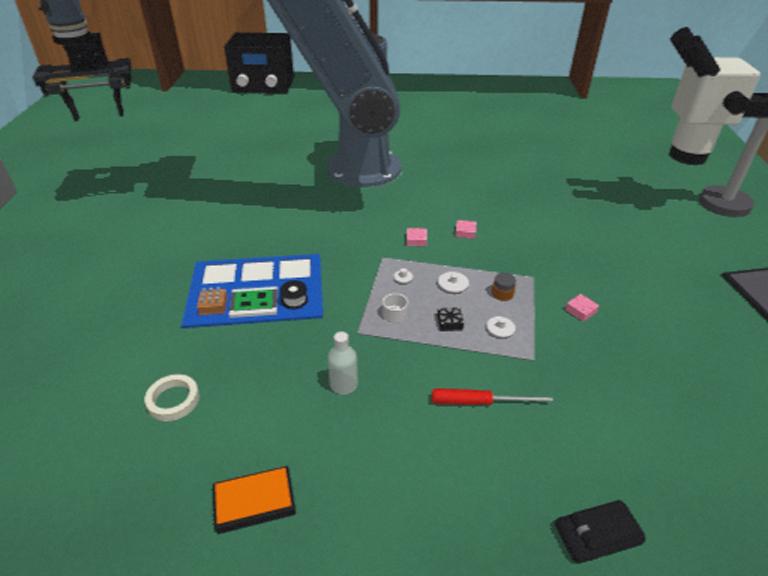

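View pics/side0.png

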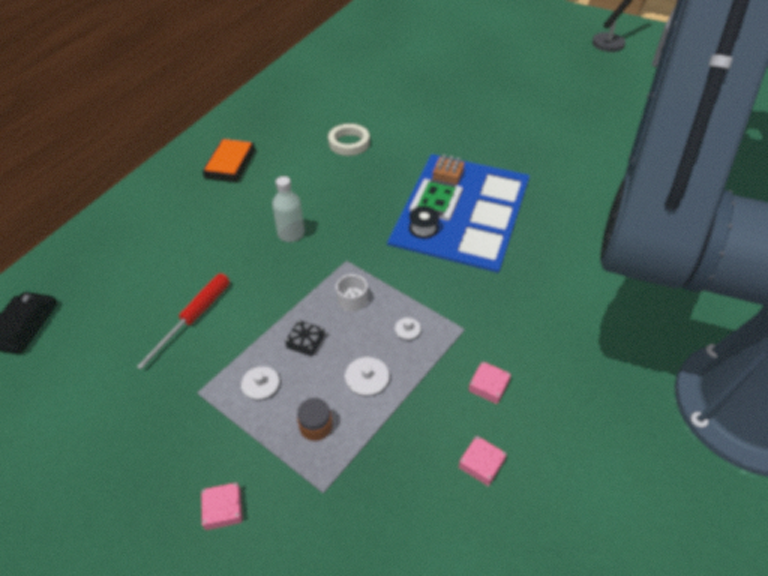

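The scene picture shows these things (768x576 pixels). On the mat, the spool is at (293,293) and the bit block at (211,300). On the pad, the fan is at (450,318), jar (504,287), tub (395,306), small lid (403,275), large lid (453,282) and medium lid (500,327). The side picture agrees.

**Possible mix-ups:**
- **Fan:** the black one at (450,318), not the pink blocks at (416,237), (467,229) or (582,307), nor the black box at (600,530).
- **Tub:** (395,306), not the tape ring at (172,397).
- **Lid:** the medium one at (500,327), not the ones at (403,275) or (453,282).

```bash
cat > m0.py <<'E'
from h import *
S={'mat':None}
im=np.load('scene0.npy');i=camera_info('scene');P=pose(i,None)
im2=np.load('side0.npy');i2=camera_info('side');P2=pose(i2,None)
# hand-read pixels /1.5 : scene, side, height
O={'fan':((450,317),(305,336),.024),'jar':((504,280),(314,410),.044),'tub':((395,300),(352,285),.038),'lidS':((403,275),(407,328),.014),
'lidL':((453,282),(367,376),.014),'lidM':((500,327),(260,383),.014),'bottle':((342,338),(283,183),.12),'p1':((219,274),(501,188),.003),'p2':((257,271),(491,214),.003),'p3':((295,269),(481,244),.003),'spool':((293,286),(424,213),.037)}
for k,(a,b,z) in O.items():
    print(k,np.round(onz(i,P,a[0]/1.5,a[1]/1.5,z)*1000),np.round(onz(i2,P2,b[0]/1.5,b[1]/1.5,z)*1000))
for (m,ii,PP) in ((im,i,P),(im2,i2,P2)):
    w=((m.min(2)>150)).astype(np.uint8); n,l,s,c=cv2.connectedComponentsWithStats(w)
    for q in range(1,n):
        if 80<s[q,4]<1500: 
            p=onz(ii,PP,*c[q],.003)*1000
            if .3<p[0]/1000<.8: print('white',np.round(c[q]*1.5),s[q,4],np.round(p))
E
python3 m0.py
```

```text
fan [623. 202.  24.] [614. 202.  24.]
jar [533. 313.  44.] [527. 311.  44.]
tub [595.  96.  38.] [597.  91.  38.]
lidS [489. 112.  14.] [489. 110.  14.]
lidL [508. 216.  14.] [501. 215.  14.]
lidM [636. 296.  14.] [630. 297.  14.]
bottle [778.  13. 120.] [770.  11. 120.]
p1 [ 487. -280.    3.] [ 485. -286.    3.]
p2 [ 474. -201.    3.] [ 475. -207.    3.]
p3 [ 464. -120.    3.] [ 461. -126.    3.]
spool [ 560. -107.   37.] [ 570. -117.   37.]
white [295. 268.] 232 [ 462. -122.    3.]
white [257. 271.] 233 [ 474. -201.    3.]
white [219. 273.] 240 [ 485. -280.    3.]
white [403. 275.] 91 [474. 113.   3.]
white [454. 280.] 250 [489. 221.   3.]
white [395. 303.] 138 [566.  96.   3.]
white [252. 312.] 111 [ 601. -185.    3.]
white [501. 326.] 207 [621. 301.   3.]
white [345. 357.] 136 [712.   7.   3.]
white [500. 188.] 308 [ 487. -287.    3.]
white [452. 202.] 83 [ 552. -205.    3.]
white [491. 214.] 351 [ 475. -207.    3.]
white [480. 243.] 409 [ 464. -127.    3.]
white [352. 287.] 197 [612.  68.   3.]
white [407. 327.] 213 [494. 100.   3.]
white [366. 375.] 636 [508. 207.   3.]
white [259. 381.] 462 [639. 290.   3.]
```

View pics/wrist0.png

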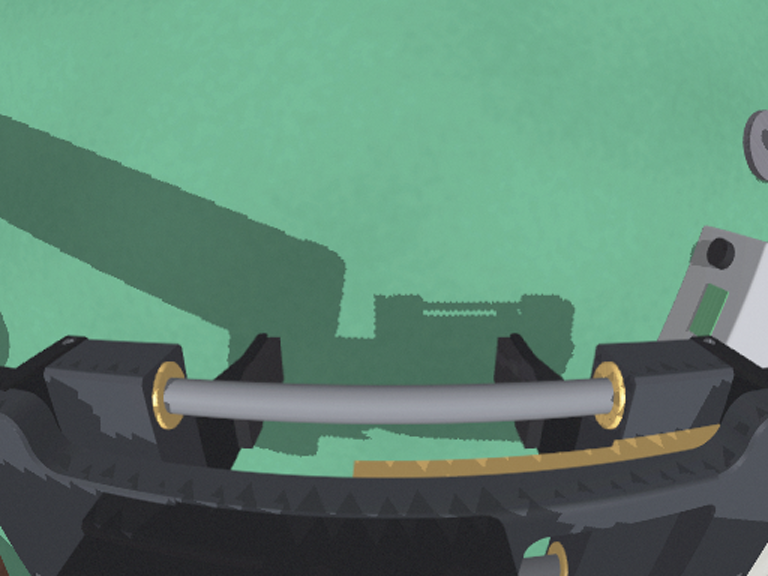

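drive_tool(motion=[[[0, 0, 0], [0, 0, 0.085]], [[0, 0, 0], [0, 0, 0.085]], [[29, -35, 0], [0, 0, 0]], [[29, -35, 0], [0, 0, 0]], [[29, -35, 0], [0, 0, 0]]])

```text
time_s: 0.65
position: [0.2648, -0.4763, 0.2221]
tcp_rot: [[0.99, 0.143, -0.0], [0.143, -0.99, 0.001], [0.0, -0.001, -1.0]]
force: [0.0, 0.4, -0.0]
opening: 0.999
grasp_force: 0.0
```

drive_tool(motion=[[[29, -35, 0], [0, 0, 0]], [[29, -35, 0], [0, 0, 0]], [[29, -35, 0], [0, 0, 0]], [[29, -35, 0], [0, 0, 0]], [[29, -35, 0], [0, 0, 0]]])

```text
time_s: 1.15
position: [0.3833, -0.282, 0.2225]
tcp_rot: [[0.99, 0.144, 0.0], [0.144, -0.99, 0.0], [0.0, -0.0, -1.0]]
force: [1.1, -0.2, -1.3]
opening: 0.999
grasp_force: 0.0
```

drive_tool(motion=[[[29, -35, -10], [0, 0, 0]], [[29, -35, -10], [0, 0, 0]], [[0, 0, 0], [0, 0, 0]], [[0, 0, 0], [0, 0, 0]]])

```text
time_s: 1.55
position: [0.4303, -0.2052, 0.2427]
tcp_rot: [[0.989, 0.147, 0.0], [0.147, -0.989, -0.001], [-0.0, 0.001, -1.0]]
force: [0.0, -0.6, 0.2]
opening: 0.999
grasp_force: 0.0
```

```bash
cat >> h.py <<'E'
def go(t,yaw=None):
    """tool-frame delta mm to target TCP (mm)"""
    st=read_state();R=np.array(st['tcp_rot']).reshape(3,3);p=np.array(st['position'])*1000
    print('pos',np.round(p,1),'yaw',np.degrees(np.arctan2(R[1,0],R[0,0])).round(2),'delta tool',np.round(R.T@(np.array(t)-p),1))
E
python3 - <<'E'
from h import *
im,P,i=snap('wrist'); save('w1',im,1.5)
w=(im.min(2)>170).astype(np.uint8); cs,_=cv2.findContours(w,0,2)
for c in cs:
    if cv2.contourArea(c)>1000:
        r=cv2.minAreaRect(c); q=np.array([onz(i,P,u,v,.003)*1000 for u,v in cv2.boxPoints(r)])
        print(np.round(r[0]),cv2.contourArea(c),np.round(onz(i,P,*r[0],.003)*1000,1),np.round(q[:,:2]).tolist())
go((530,312,200)); print(read_state()['joint_positions'])
E
```

```text
[320. 136.] 2083.0 [ 484.  -280.1    3. ] [[510.0, -243.0], [522.0, -307.0], [457.0, -320.0], [447.0, -253.0]]
[261. 134.] 2206.0 [ 472.5 -201.     3. ] [[499.0, -165.0], [509.0, -228.0], [446.0, -238.0], [436.0, -173.0]]
[202. 135.] 2096.5 [ 461.  -122.2    3. ] [[489.0, -85.0], [498.0, -149.0], [434.0, -159.0], [423.0, -94.0]]
[ 13. 101.] 1002.5 [492.7 232.9   3. ] [[545.0, 296.0], [546.0, 207.0], [446.0, 181.0], [436.0, 266.0]]
[73. 87.] 2206.0 [516.2  93.6   3. ] [[421.0, 168.0], [627.0, 133.0], [604.0, 40.0], [413.0, 68.0]]
pos [ 429.9 -206.1  242.4] yaw 8.36 delta tool [ 174.4 -498.1   42.2]
[-3.90573051e+01  1.72664743e+01  1.01360735e+02 -3.65687081e-02
  6.13765615e+01  4.26041327e+01]
```

View pics/w1.png

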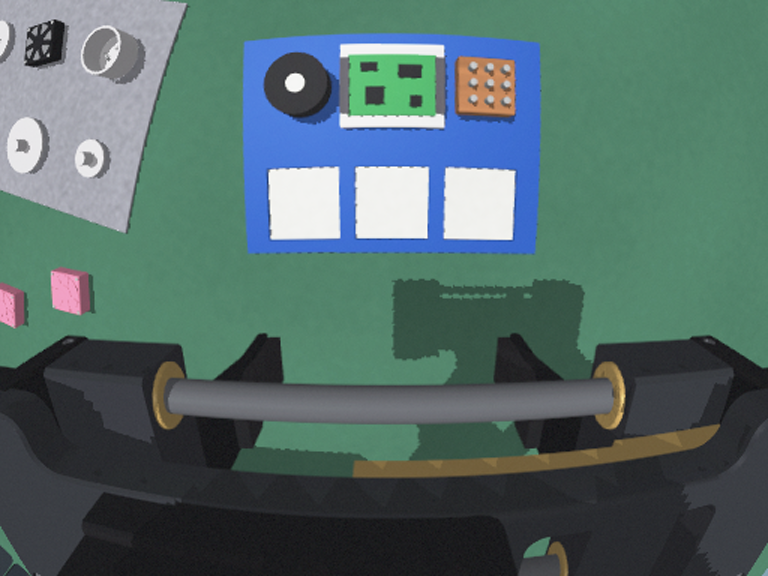

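The wrist view shows the mat's three white pockets at (304,204), (391,202) and (480,204). The spool is at (297,83) behind the left (+y) pocket and the bit block at (487,87) behind the right one, so the jar goes at about (461,-123) mm and the fan at about (484,-281) mm. Next I'll move over the jar.

drive_tool(motion=[[[12, -41, 5], [0, 0, 0]], [[12, -41, 5], [0, 0, 0]], [[12, -41, 5], [0, 0, 0]], [[12, -41, 5], [0, 0, 0]], [[12, -41, 5], [0, 0, 0]]])

```text
time_s: 2.1
position: [0.4597, 0.0051, 0.217]
tcp_rot: [[0.99, 0.141, -0.001], [0.141, -0.99, -0.0], [-0.001, 0.0, -1.0]]
force: [0.8, -0.2, 0.9]
opening: 1.0
grasp_force: 0.0
```

drive_tool(motion=[[[12, -41, 5], [0, 0, 0]], [[12, -41, 5], [0, 0, 0]], [[12, -41, 5], [0, 0, 0]], [[12, -41, 5], [0, 0, 0]], [[12, -41, 5], [0, 0, 0]]])

```text
time_s: 2.6
position: [0.4904, 0.2167, 0.1918]
tcp_rot: [[0.99, 0.141, -0.001], [0.141, -0.99, -0.001], [-0.001, 0.001, -1.0]]
force: [1.0, 0.7, -0.5]
opening: 0.999
grasp_force: 0.0
```

drive_tool(motion=[[[12, -43, 5], [0, 0, 0]], [[12, -43, 5], [0, 0, 0]], [[0, 0, 0], [0, 0, 0]], [[0, 0, 0], [0, 0, 0]]])

```text
time_s: 3.0
position: [0.5012, 0.3045, 0.1815]
tcp_rot: [[0.99, 0.144, -0.002], [0.144, -0.99, -0.001], [-0.002, 0.001, -1.0]]
force: [-0.8, -1.0, 0.1]
opening: 1.001
grasp_force: 0.0
```

```bash
cat > j.py <<'E'
from h import *
im,P,i=snap('wrist'); save('w2',im[:260],1.5)
h=cv2.cvtColor(im,cv2.COLOR_RGB2HSV)
for nm,m,z in (('dark',(h[...,2]<70),.044),('amber',(h[...,0]<20)&(h[...,1]>120)&(h[...,2]>60),.03),('white',(im.min(2)>170),.014)):
    m=m.astype(np.uint8); m[225:]=0
    n,l,s,c=cv2.connectedComponentsWithStats(m)
    for q in range(1,n):
        if s[q,4]>250: print(nm,s[q],np.round(c[q]*1.5),np.round(onz(i,P,*c[q],z)*1000,1), np.round(onz(i,P,s[q,0]+s[q,2]/2,s[q,1]+s[q,3]/2,z)*1000,1))
go((530,312,10))
E
python3 j.py
```

```text
dark [342  73  42  42 947] [542. 140.] [611. 215.  44.] [611. 213.  44.]
white [  187     2   289   223 35995] [489. 178.] [578.1 240.9  14. ] [585.1 235.6  14. ]
white [ 106   79   45   51 1162] [192. 155.] [567.4 468.7  14. ] [566.4 467.7  14. ]
pos [501.1 303.7 181.8] yaw 8.21 delta tool [ 30.1  -4.2 171.7]
```

View pics/w2.png

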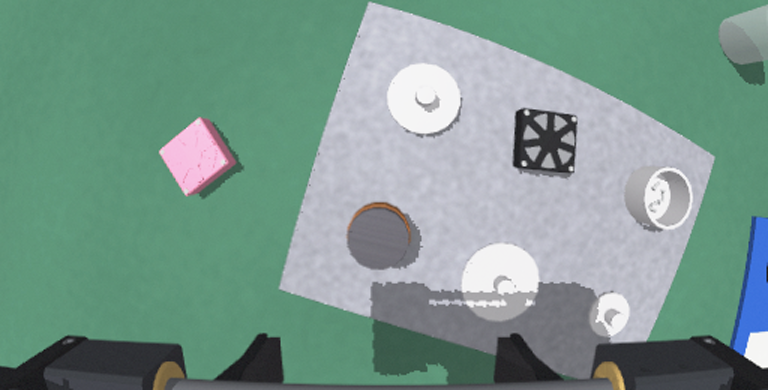

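The crop confirms the choices: jar (378,237), black fan (547,141), medium lid (424,99, knob at 426,96), large lid (501,282), small lid (610,314) and tub mouth (667,198). The pink block at (198,157) is the look-alike.

```bash
python3 - <<'E'
from h import *
i=camera_info('wrist');P=pose(i,read_state())
for k,u,v,z in (('jar',378,237,.044),('fan',549,139,.024),('c1',524,110,.024),('c2',576,118,.024),('c3',573,173,.024),('c4',523,168,.024),('lidMdisc',424,98,.014),('knobM',427,95,.03),('tub',667,198,.038)):
    print(k,np.round(onz(i,P,u/1.5,v/1.5,z)*1000,1))
E
```

```text
jar [526.2 315.3  44. ]
fan [615.4 201.8  24. ]
c1 [632.5 224.3  24. ]
c2 [636.3 182.7  24. ]
c3 [594.4 178.1  24. ]
c4 [589.9 218.2  24. ]
lidMdisc [628.6 296.7  14. ]
knobM [628.6 295.9  30. ]
tub [593.6  97.5  38. ]
```

drive_tool(motion=[[[14, -3, 30], [0, 0, 0]], [[13, -4, 30], [0, 0, 0]], [[0, 0, 40], [0, 0, 0]], [[0, 0, 35], [0, 0, 0]], [[0, 0, 20], [0, 0, 0]]])

```text
time_s: 3.55
position: [0.5255, 0.3128, 0.0248]
tcp_rot: [[0.99, 0.141, -0.005], [0.141, -0.99, -0.002], [-0.005, 0.001, -1.0]]
force: [-1.0, 0.0, -0.3]
opening: 0.999
grasp_force: 0.0
```

drive_tool(motion=[[[0, 0, 10], [0, 0, 0]], [[0, 0, 6], [0, 0, 0]], [[0, 0, 0], [0, 0, 0]]])

```text
time_s: 3.85
position: [0.5271, 0.3154, 0.0117]
tcp_rot: [[0.99, 0.143, 0.0], [0.143, -0.99, -0.0], [0.0, 0.0, -1.0]]
force: [0.1, -0.9, 0.2]
opening: 1.0
grasp_force: 0.0
```

drive_tool(gripper=0, motion=[[[0, 0, 0], [0, 0, 0]], [[0, 0, 0], [0, 0, 0]], [[0, 0, 0], [0, 0, 0]], [[0, 0, 0], [0, 0, 0]], [[0, 0, 0], [0, 0, 0]]])

```text
time_s: 4.35
position: [0.5267, 0.3166, 0.0119]
tcp_rot: [[0.989, 0.145, 0.001], [0.145, -0.989, 0.0], [0.001, -0.0, -1.0]]
force: [0.3, 0.6, 0.1]
opening: 0.629
grasp_force: 0.0
```

drive_tool(motion=[[[0, 0, 0], [0, 0, 0]], [[0, 0, 0], [0, 0, 0]], [[0, 0, 0], [0, 0, 0]], [[0, 0, -5], [0, 0, 0]], [[0, 0, -25], [0, 0, 0]]])

```text
time_s: 4.85
position: [0.5242, 0.3154, 0.0393]
tcp_rot: [[0.99, 0.144, -0.007], [0.144, -0.99, -0.002], [-0.007, 0.001, -1.0]]
force: [-0.0, 0.3, -1.1]
opening: 0.519
grasp_force: 30.0
```

drive_tool(motion=[[[0, 0, -35], [0, 0, 0]], [[0, 0, -30], [0, 0, 0]]])

```text
time_s: 5.05
position: [0.5264, 0.3163, 0.1075]
tcp_rot: [[0.99, 0.144, -0.001], [0.144, -0.99, -0.0], [-0.001, 0.0, -1.0]]
force: [0.8, 0.4, -0.9]
opening: 0.522
grasp_force: 30.0
```

drive_tool(motion=[[[-11, 30, 0], [0, 0, 0]], [[-12, 40, 0], [0, 0, 0]], [[-12, 40, 0], [0, 0, 0]], [[-12, 40, 0], [0, 0, 0]], [[-12, 40, 0], [0, 0, 0]]])

```text
time_s: 5.55
position: [0.4952, 0.1185, 0.1068]
tcp_rot: [[0.989, 0.145, 0.0], [0.145, -0.989, 0.0], [0.0, 0.0, -1.0]]
force: [1.2, -0.1, -0.9]
opening: 0.519
grasp_force: 30.0
```

drive_tool(motion=[[[-12, 40, 0], [0, 0, 0]], [[-12, 40, 0], [0, 0, 0]], [[-12, 40, 0], [0, 0, 0]], [[-12, 40, 0], [0, 0, 0]], [[-12, 40, 0], [0, 0, 0]]])

```text
time_s: 6.05
position: [0.4648, -0.0883, 0.1067]
tcp_rot: [[0.99, 0.144, 0.0], [0.144, -0.99, -0.0], [0.0, 0.0, -1.0]]
force: [1.1, -0.1, -0.7]
opening: 0.518
grasp_force: 30.0
```

drive_tool(motion=[[[-10, 35, 0], [0, 0, 0]], [[0, 0, 0], [0, 0, 0]], [[0, 0, 0], [0, 0, 0]]])

```text
time_s: 6.35
position: [0.46, -0.1234, 0.1066]
tcp_rot: [[0.99, 0.142, -0.0], [0.142, -0.99, 0.0], [-0.0, -0.0, -1.0]]
force: [1.3, -0.0, -0.6]
opening: 0.523
grasp_force: 30.0
```

```bash
python3 -c "
from h import *
go((461,-123,10))"
```

```text
pos [ 460.  -123.4  106.6] yaw 8.15 delta tool [ 1.  -0.3 96.6]
```

drive_tool(motion=[[[1, 0, 30], [0, 0, 0]], [[0, 0, 35], [0, 0, 0]], [[0, 0, 20], [0, 0, 0]], [[0, 0, 8], [0, 0, 0]], [[0, 0, 3], [0, 0, 0]]])

```text
time_s: 6.85
position: [0.4603, -0.1207, 0.0105]
tcp_rot: [[0.989, 0.146, -0.003], [0.146, -0.989, 0.002], [-0.003, -0.002, -1.0]]
force: [-3.6, 4.2, 24.5]
opening: 0.518
grasp_force: 30.0
```

drive_tool(motion=[[[0, 0, 0], [0, 0, 0]], [[0, 0, 0], [0, 0, 0]]])

```text
time_s: 7.05
position: [0.4621, -0.1224, 0.0114]
tcp_rot: [[0.989, 0.145, 0.002], [0.145, -0.989, -0.001], [0.002, 0.001, -1.0]]
force: [0.4, -0.1, -0.9]
opening: 0.523
grasp_force: 30.0
```

drive_tool(gripper=0.8, motion=[[[0, 0, 0], [0, 0, 0]], [[0, 0, 0], [0, 0, 0]], [[0, 0, 0], [0, 0, 0]], [[0, 0, 0], [0, 0, 0]]])

```text
time_s: 7.45
position: [0.4615, -0.1228, 0.0108]
tcp_rot: [[0.99, 0.144, 0.0], [0.144, -0.99, -0.0], [0.0, 0.0, -1.0]]
force: [0.2, 0.1, -0.3]
opening: 0.766
grasp_force: 0.0
```

drive_tool(motion=[[[0, 0, -20], [0, 0, 0]], [[0, 0, -35], [0, 0, 0]], [[0, 0, -40], [0, 0, 0]], [[0, 0, -40], [0, 0, 0]], [[0, 0, 0], [0, 0, 0]]])

```text
time_s: 7.95
position: [0.4644, -0.1243, 0.1501]
tcp_rot: [[0.989, 0.144, 0.01], [0.144, -0.99, -0.005], [0.009, 0.007, -1.0]]
force: [1.1, -0.2, -0.1]
opening: 0.801
grasp_force: 0.0
```

```bash
python3 -c "
from h import *
im,P,i=snap('wrist'); save('w3',im[:260],1.5)
go((615,201,150))"
```

```text
pos [ 463.  -123.6  148. ] yaw 8.3 delta tool [ 197.3 -299.2   -2.2]
```

View pics/w3.png

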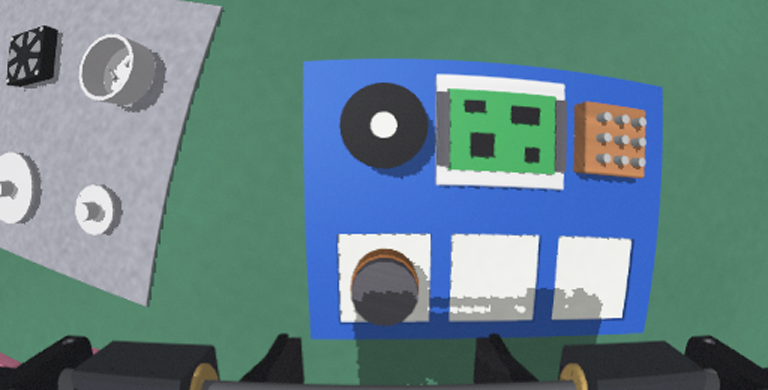

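The jar stands inside the left pocket at (385,290), in front of the spool. The fan is next.

drive_tool(gripper=1, motion=[[[20, -31, 0], [0, 0, 0]], [[25, -38, 0], [0, 0, 0]], [[25, -38, 0], [0, 0, 0]], [[25, -38, 0], [0, 0, 0]], [[25, -38, 0], [0, 0, 0]]])

```text
time_s: 8.5
position: [0.5529, 0.0774, 0.1436]
tcp_rot: [[0.99, 0.144, -0.004], [0.144, -0.99, 0.0], [-0.004, -0.001, -1.0]]
force: [0.5, -0.9, -0.6]
opening: 0.992
grasp_force: 0.0
```

drive_tool(motion=[[[25, -38, 0], [0, 0, 0]], [[25, -38, 0], [0, 0, 0]], [[22, -34, 0], [0, 0, 0]], [[-10, 0, 0], [0, 0, 0]], [[0, 0, 0], [0, 0, 0]]])

```text
time_s: 9.0
position: [0.5961, 0.194, 0.143]
tcp_rot: [[0.989, 0.146, -0.006], [0.146, -0.989, -0.001], [-0.006, 0.0, -1.0]]
force: [-0.7, -0.0, -0.3]
opening: 1.001
grasp_force: 0.0
```

```bash
python3 -c "
from h import *
im,P,i=snap('wrist'); save('w4',im[:260],1.5)
g=(im.max(2)<75).astype(np.uint8); g[215:]=0
cs,_=cv2.findContours(g,0,2)
for c in cs:
  if cv2.contourArea(c)>800:
    r=cv2.minAreaRect(c);print(r,[np.round(onz(i,P,*q,.024)*1000) for q in cv2.boxPoints(r)],onz(i,P,*r[0],.024)*1000)
for k,u,v,z in ((0,0,0,0),): pass
go((615,201,10))"
```

```text
((255.0, 166.0), (46.0, 46.0), 90.0) [array([635., 226.,  24.]), array([642., 183.,  24.]), array([597., 176.,  24.]), array([591., 221.,  24.])] [616.51417686 201.71382418  24.        ]
pos [596.8 193.1 143.5] yaw 8.34 delta tool [ 19.8  -5.3 133.4]
```

View pics/w4.png

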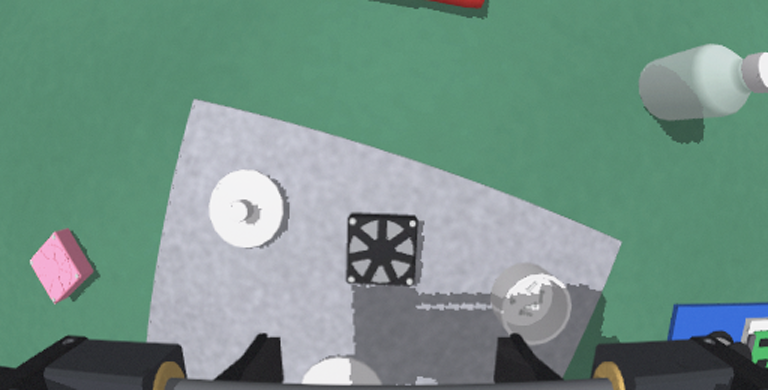

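The fan at (382,249) is square to the tool and face up, at (616,202) mm. I'll grasp it now.

drive_tool(motion=[[[11, -3, 30], [0, 0, 0]], [[10, -3, 35], [0, 0, 0]], [[0, 0, 35], [0, 0, 0]], [[0, 0, 20], [0, 0, 0]], [[0, 0, 10], [0, 0, 0]]])

```text
time_s: 9.55
position: [0.6167, 0.2003, 0.0125]
tcp_rot: [[0.99, 0.142, -0.006], [0.142, -0.99, -0.001], [-0.006, 0.0, -1.0]]
force: [-0.7, -0.5, -0.1]
opening: 1.0
grasp_force: 0.0
```

drive_tool(motion=[[[0, 0, 3], [0, 0, 0]], [[0, 0, 0], [0, 0, 0]]])

```text
time_s: 9.75
position: [0.6193, 0.2017, 0.0128]
tcp_rot: [[0.99, 0.143, 0.0], [0.143, -0.99, 0.0], [0.0, 0.0, -1.0]]
force: [-0.2, 0.3, -0.2]
opening: 1.002
grasp_force: 0.0
```

drive_tool(gripper=0, motion=[[[0, 0, 0], [0, 0, 0]], [[0, 0, 0], [0, 0, 0]], [[0, 0, 0], [0, 0, 0]], [[0, 0, 0], [0, 0, 0]], [[0, 0, 0], [0, 0, 0]]])

```text
time_s: 10.25
position: [0.6192, 0.2026, 0.0129]
tcp_rot: [[0.99, 0.144, 0.001], [0.144, -0.99, 0.0], [0.001, -0.0, -1.0]]
force: [-0.3, 0.8, 0.4]
opening: 0.632
grasp_force: 0.0
```

drive_tool(motion=[[[0, 0, 0], [0, 0, 0]], [[0, 0, 0], [0, 0, 0]], [[0, 0, 0], [0, 0, 0]], [[0, 0, 0], [0, 0, 0]]])

```text
time_s: 10.65
position: [0.619, 0.2025, 0.0126]
tcp_rot: [[0.99, 0.144, 0.0], [0.144, -0.99, 0.0], [0.0, -0.0, -1.0]]
force: [-0.9, 0.5, 2.3]
opening: 0.51
grasp_force: 29.8
```

drive_tool(motion=[[[0, 0, -8], [0, 0, 0]], [[0, 0, -27], [0, 0, 0]], [[0, 0, -35], [0, 0, 0]], [[0, 0, -30], [0, 0, 0]], [[-14, 31, 0], [0, 0, 0]]])

```text
time_s: 11.15
position: [0.6147, 0.173, 0.1182]
tcp_rot: [[0.989, 0.148, 0.014], [0.148, -0.989, 0.003], [0.014, -0.001, -1.0]]
force: [0.8, -1.3, -0.2]
opening: 0.512
grasp_force: 29.8
```

drive_tool(motion=[[[-17, 39, 0], [0, 0, 0]], [[-17, 39, 0], [0, 0, 0]], [[-17, 39, 0], [0, 0, 0]], [[-17, 39, 0], [0, 0, 0]], [[-17, 39, 0], [0, 0, 0]]])

```text
time_s: 11.65
position: [0.5532, -0.0369, 0.1131]
tcp_rot: [[0.989, 0.145, 0.001], [0.145, -0.989, -0.0], [0.001, 0.0, -1.0]]
force: [0.6, -1.4, -0.3]
opening: 0.516
grasp_force: 29.8
```

drive_tool(motion=[[[-17, 39, 0], [0, 0, 0]], [[-17, 39, 0], [0, 0, 0]], [[-17, 39, 0], [0, 0, 0]], [[-17, 39, 0], [0, 0, 0]], [[-17, 39, 0], [0, 0, 0]]])

```text
time_s: 12.15
position: [0.4971, -0.2423, 0.113]
tcp_rot: [[0.99, 0.144, 0.0], [0.144, -0.99, -0.0], [0.0, 0.0, -1.0]]
force: [0.9, -0.5, -0.7]
opening: 0.514
grasp_force: 29.8
```

drive_tool(motion=[[[-18, 38, 0], [0, 0, 0]], [[0, 0, 0], [0, 0, 0]], [[0, 0, 0], [0, 0, 0]]])

```text
time_s: 12.45
position: [0.4849, -0.2818, 0.1128]
tcp_rot: [[0.99, 0.142, 0.0], [0.142, -0.99, 0.0], [0.0, -0.0, -1.0]]
force: [-0.1, 0.1, -0.8]
opening: 0.512
grasp_force: 29.8
```

```bash
python3 -c "
from h import *
go((486,-281,11))"
```

```text
pos [ 484.9 -281.8  112.8] yaw 8.14 delta tool [  1.1  -0.6 101.8]
```

drive_tool(motion=[[[1, -1, 35], [0, 0, 0]], [[0, 0, 35], [0, 0, 0]], [[0, 0, 20], [0, 0, 0]], [[0, 0, 8], [0, 0, 0]], [[0, 0, 3], [0, 0, 0]]])

```text
time_s: 12.95
position: [0.4854, -0.2771, 0.0116]
tcp_rot: [[0.989, 0.146, -0.003], [0.146, -0.989, 0.003], [-0.003, -0.004, -1.0]]
force: [-3.6, 6.3, 18.8]
opening: 0.509
grasp_force: 29.8
```

drive_tool(motion=[[[0, 0, 0], [0, 0, 0]], [[0, 0, 0], [0, 0, 0]]])

```text
time_s: 13.15
position: [0.4872, -0.2796, 0.0126]
tcp_rot: [[0.989, 0.145, 0.002], [0.145, -0.989, -0.001], [0.001, 0.002, -1.0]]
force: [0.7, 0.4, -1.5]
opening: 0.514
grasp_force: 29.8
```

drive_tool(gripper=0.75, motion=[[[0, 0, 0], [0, 0, 0]], [[0, 0, 0], [0, 0, 0]], [[0, 0, 0], [0, 0, 0]], [[0, 0, 0], [0, 0, 0]]])

```text
time_s: 13.55
position: [0.4863, -0.2799, 0.0117]
tcp_rot: [[0.99, 0.144, 0.0], [0.144, -0.99, -0.0], [0.0, 0.0, -1.0]]
force: [-0.5, 0.7, 0.1]
opening: 0.731
grasp_force: 0.0
```

drive_tool(motion=[[[0, 0, -20], [0, 0, 0]], [[0, 0, -35], [0, 0, 0]], [[0, 0, -40], [0, 0, 0]], [[0, 0, -40], [0, 0, 0]], [[0, 0, 0], [0, 0, 0]]])

```text
time_s: 14.05
position: [0.4893, -0.2823, 0.152]
tcp_rot: [[0.99, 0.144, 0.009], [0.144, -0.99, -0.008], [0.008, 0.009, -1.0]]
force: [0.9, -1.3, -0.2]
opening: 0.752
grasp_force: 0.0
```

```bash
python3 -c "
from h import *
im,P,i=snap('wrist'); save('w5',im[:260],1.5)
go((580,95,143))"
```

```text
pos [ 487.8 -281.1  149.5] yaw 8.29 delta tool [ 145.4 -359.     5.3]
```

View pics/w5.png

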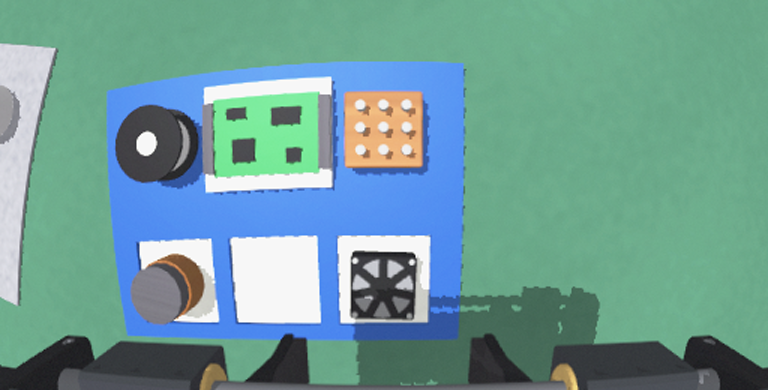

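The fan lies face up and square in the right pocket at (383,285). Now I'll go to the tub.

drive_tool(gripper=1, motion=[[[14, -31, 0], [0, 0, 0]], [[16, -41, 0], [0, 0, 0]], [[16, -41, 0], [0, 0, 0]], [[16, -41, 0], [0, 0, 0]], [[16, -41, 0], [0, 0, 0]]])

```text
time_s: 14.6
position: [0.5343, -0.0737, 0.145]
tcp_rot: [[0.99, 0.144, -0.003], [0.144, -0.99, 0.001], [-0.003, -0.002, -1.0]]
force: [0.8, 0.0, -0.3]
opening: 0.995
grasp_force: 0.0
```

drive_tool(motion=[[[16, -41, 0], [0, 0, 0]], [[16, -41, 0], [0, 0, 0]], [[16, -41, 0], [0, 0, 0]], [[19, -41, 0], [0, 0, 0]], [[0, 0, 0], [0, 0, 0]]])

```text
time_s: 15.1
position: [0.578, 0.1015, 0.145]
tcp_rot: [[0.989, 0.15, -0.001], [0.15, -0.989, 0.002], [-0.001, -0.002, -1.0]]
force: [0.0, 0.8, 0.7]
opening: 1.0
grasp_force: 0.0
```

drive_tool(motion=[[[0, 0, 0], [0, 0, 0]]])

```text
time_s: 15.2
position: [0.5767, 0.0974, 0.145]
tcp_rot: [[0.989, 0.147, -0.003], [0.147, -0.989, -0.0], [-0.003, -0.0, -1.0]]
force: [0.2, -1.4, -0.3]
opening: 1.003
grasp_force: 0.0
```

```bash
python3 -c "
from h import *
im,P,i=snap('wrist'); save('w6',im[:260],1.5); np.save('w6.npy',im); np.savez('w6p.npz',R=P[0],t=P[1])
go((595,95,11))"
```

```text
pos [576.7  96.3 145.2] yaw 8.34 delta tool [ 18.3   4.  134.1]
```

View pics/w6.png

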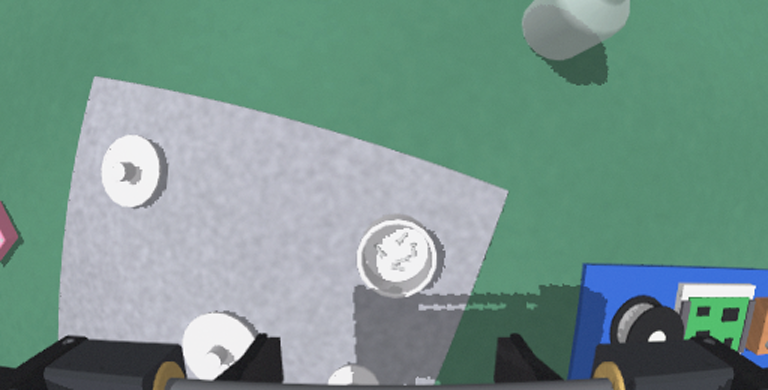

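```bash
python3 -c "
from h import *
d=np.load('w6p.npz');P=(d['R'],d['t']);i=camera_info('wrist')
for u,v,z in ((397,257,.038),(357,257,.038),(437,257,.038)): print(onz(i,P,u/1.5,v/1.5,z)*1000)
go(onz(i,P,397/1.5,257/1.5,.038)*1000)"
```

```text
[596.1394194   95.93009856  38.        ]
[592.56711406 120.26932612  38.        ]
[599.83464426  71.52111744  38.        ]
pos [576.7  96.3 145.2] yaw 8.34 delta tool [ 19.5   3.2 107.1]
```

The open tub's rim is centred at (397,257), so the tub is at about (596,96) mm. I'll grasp it.

drive_tool(motion=[[[9, 2, 30], [0, 0, 0]], [[9, 1, 35], [0, 0, 0]], [[0, 0, 35], [0, 0, 0]], [[0, 0, 20], [0, 0, 0]], [[0, 0, 10], [0, 0, 0]]])

```text
time_s: 15.75
position: [0.5939, 0.0941, 0.0138]
tcp_rot: [[0.99, 0.142, -0.006], [0.142, -0.99, -0.0], [-0.006, -0.001, -1.0]]
force: [-0.4, 0.0, 0.5]
opening: 1.002
grasp_force: 0.0
```

drive_tool(motion=[[[0, 0, 4], [0, 0, 0]], [[0, 0, 0], [0, 0, 0]]])

```text
time_s: 15.95
position: [0.5962, 0.0952, 0.0126]
tcp_rot: [[0.99, 0.143, -0.0], [0.143, -0.99, -0.0], [-0.0, 0.0, -1.0]]
force: [0.7, -0.2, -0.4]
opening: 1.001
grasp_force: 0.0
```

drive_tool(gripper=0, motion=[[[0, 0, 0], [0, 0, 0]], [[0, 0, 0], [0, 0, 0]], [[0, 0, 0], [0, 0, 0]], [[0, 0, 0], [0, 0, 0]], [[0, 0, 0], [0, 0, 0]]])

```text
time_s: 16.45
position: [0.5963, 0.0962, 0.0129]
tcp_rot: [[0.99, 0.144, 0.001], [0.144, -0.99, 0.0], [0.001, 0.0, -1.0]]
force: [0.4, -0.5, -0.6]
opening: 0.628
grasp_force: 0.0
```

drive_tool(motion=[[[0, 0, 0], [0, 0, 0]], [[0, 0, 0], [0, 0, 0]], [[0, 0, 0], [0, 0, 0]]])

```text
time_s: 16.75
position: [0.5962, 0.0961, 0.0128]
tcp_rot: [[0.99, 0.144, 0.0], [0.144, -0.99, 0.0], [0.0, 0.0, -1.0]]
force: [-0.3, 0.1, 2.8]
opening: 0.572
grasp_force: 30.0
```

drive_tool(motion=[[[0, 0, -8], [0, 0, 0]], [[0, 0, -27], [0, 0, 0]], [[0, 0, -35], [0, 0, 0]], [[0, 0, -30], [0, 0, 0]], [[-21, 33, 0], [0, 0, 0]]])

```text
time_s: 17.25
position: [0.5857, 0.0627, 0.1176]
tcp_rot: [[0.989, 0.149, 0.014], [0.149, -0.989, 0.0], [0.014, 0.002, -1.0]]
force: [0.9, -0.7, -0.2]
opening: 0.572
grasp_force: 30.0
```

drive_tool(motion=[[[-21, 35, 0], [0, 0, 0]], [[-21, 35, 0], [0, 0, 0]], [[-21, 35, 0], [0, 0, 0]], [[-21, 35, 0], [0, 0, 0]], [[-21, 35, 0], [0, 0, 0]]])

```text
time_s: 17.75
position: [0.5007, -0.1293, 0.1129]
tcp_rot: [[0.99, 0.145, 0.0], [0.145, -0.99, -0.0], [0.0, 0.0, -1.0]]
force: [0.8, 0.1, -0.4]
opening: 0.574
grasp_force: 30.0
```

drive_tool(motion=[[[-21, 35, 0], [0, 0, 0]], [[-19, 34, 0], [0, 0, 0]], [[0, 0, 0], [0, 0, 0]], [[0, 0, 0], [0, 0, 0]]])

```text
time_s: 18.15
position: [0.4715, -0.2027, 0.1128]
tcp_rot: [[0.99, 0.142, 0.0], [0.142, -0.99, 0.0], [0.0, -0.0, -1.0]]
force: [0.0, 0.9, -0.2]
opening: 0.569
grasp_force: 30.0
```

```bash
python3 -c "
from h import *
go((473.5,-202,11))"
```

```text
pos [ 471.5 -202.7  112.8] yaw 8.14 delta tool [  2.1  -0.4 101.8]
```

drive_tool(motion=[[[2, -1, 35], [0, 0, 0]], [[0, 0, 35], [0, 0, 0]], [[0, 0, 20], [0, 0, 0]], [[0, 0, 8], [0, 0, 0]], [[0, 0, 3], [0, 0, 0]]])

```text
time_s: 18.65
position: [0.4729, -0.1984, 0.0116]
tcp_rot: [[0.989, 0.146, -0.003], [0.146, -0.989, 0.003], [-0.003, -0.003, -1.0]]
force: [-2.6, 4.8, 22.6]
opening: 0.568
grasp_force: 30.0
```

drive_tool(motion=[[[0, 0, 0], [0, 0, 0]], [[0, 0, 0], [0, 0, 0]], [[0, 0, 0], [0, 0, 0]]])

```text
time_s: 18.95
position: [0.4745, -0.2008, 0.0123]
tcp_rot: [[0.989, 0.145, 0.002], [0.145, -0.989, -0.001], [0.001, 0.001, -1.0]]
force: [0.9, 1.0, 0.5]
opening: 0.565
grasp_force: 30.0
```

drive_tool(gripper=0.7, motion=[[[0, 0, 0], [0, 0, 0]], [[0, 0, 0], [0, 0, 0]], [[0, 0, 0], [0, 0, 0]], [[0, 0, 0], [0, 0, 0]]])

```text
time_s: 19.35
position: [0.4737, -0.2008, 0.0116]
tcp_rot: [[0.99, 0.144, 0.0], [0.144, -0.99, -0.0], [0.0, 0.0, -1.0]]
force: [0.6, -0.2, 0.1]
opening: 0.689
grasp_force: 0.0
```

drive_tool(motion=[[[0, 0, -20], [0, 0, 0]], [[-5, 0, -35], [0, 0, 0]], [[-15, 0, -40], [0, 0, 0]], [[-15, 0, -40], [0, 0, 0]], [[0, 0, 0], [0, 0, 0]]])

```text
time_s: 19.85
position: [0.4399, -0.2073, 0.1508]
tcp_rot: [[0.99, 0.143, 0.006], [0.143, -0.99, -0.005], [0.005, 0.006, -1.0]]
force: [0.9, -0.1, -0.0]
opening: 0.697
grasp_force: 0.0
```

drive_tool(motion=[[[0, 0, 0], [0, 0, 0]], [[0, 0, 0], [0, 0, 0]]])

```text
time_s: 20.05
position: [0.4387, -0.2054, 0.1457]
tcp_rot: [[0.99, 0.144, -0.001], [0.144, -0.99, 0.001], [-0.001, -0.001, -1.0]]
force: [-0.3, -0.5, -0.2]
opening: 0.7
grasp_force: 0.0
```

```bash
python3 -c "
from h import *
im,P,i=snap('wrist'); save('w7',im[:260],1.5); np.save('w7.npy',im); np.savez('w7p.npz',R=P[0],t=P[1])
go((610,292,150))"
```

```text
pos [ 438.6 -205.2  145.4] yaw 8.3 delta tool [ 241.4 -467.3   -4.2]
```

View pics/w7.png

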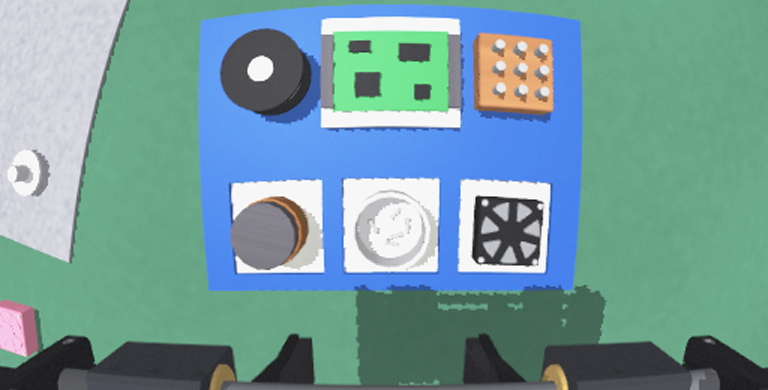

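All three pockets are filled: jar (270,232), tub mouth (392,229) and fan (507,230). Next is the medium lid.

drive_tool(motion=[[[16, -31, 0], [0, 0, 0]], [[20, -39, 0], [0, 0, 0]], [[20, -39, 0], [0, 0, 0]], [[20, -39, 0], [0, 0, 0]], [[20, -39, 0], [0, 0, 0]]])

```text
time_s: 20.6
position: [0.5069, -0.0049, 0.1448]
tcp_rot: [[0.99, 0.144, -0.003], [0.144, -0.99, 0.001], [-0.003, -0.001, -1.0]]
force: [0.6, -0.1, 0.5]
opening: 0.701
grasp_force: 0.0
```

drive_tool(motion=[[[20, -39, 0], [0, 0, 0]], [[20, -39, 0], [0, 0, 0]], [[20, -39, 0], [0, 0, 0]], [[20, -39, 0], [0, 0, 0]], [[20, -39, 0], [0, 0, 0]]])

```text
time_s: 21.1
position: [0.5774, 0.2026, 0.1443]
tcp_rot: [[0.989, 0.145, -0.004], [0.145, -0.989, -0.001], [-0.004, 0.0, -1.0]]
force: [-0.1, -0.1, -0.8]
opening: 0.699
grasp_force: 0.0
```

drive_tool(motion=[[[20, -39, 0], [0, 0, 0]], [[20, -42, 0], [0, 0, 0]], [[0, 0, 0], [0, 0, 0]], [[0, 0, 0], [0, 0, 0]], [[0, 0, 0], [0, 0, 0]]])

```text
time_s: 21.6
position: [0.6045, 0.2854, 0.1447]
tcp_rot: [[0.99, 0.144, -0.004], [0.144, -0.99, -0.002], [-0.004, 0.001, -1.0]]
force: [0.8, 0.1, -0.8]
opening: 0.701
grasp_force: 0.0
```

```bash
python3 -c "
from h import *
d=np.load('w7p.npz');P=(d['R'],d['t']);i=camera_info('wrist')
for u,v in ((392.5,229),(354,229),(431,229),(392,190),(392,268)): print('tub',onz(i,P,u/1.5,v/1.5,.037)*1000)
im,P,i=snap('wrist'); save('w8',im[40:240,120:400],2.5); np.savez('w8p.npz',R=P[0],t=P[1])
go((630,296.5,16))"
```

```text
tub [ 474.84929699 -201.60633786   37.        ]
tub [ 471.53705907 -178.31102725   37.        ]
tub [ 478.35172879 -224.90917637   37.        ]
tub [ 498.42919128 -197.84140688   37.        ]
tub [ 450.57211735 -204.86923464   37.        ]
pos [604.8 285.1 145.3] yaw 8.23 delta tool [ 26.9  -7.8 129.2]
```

View pics/w8.png

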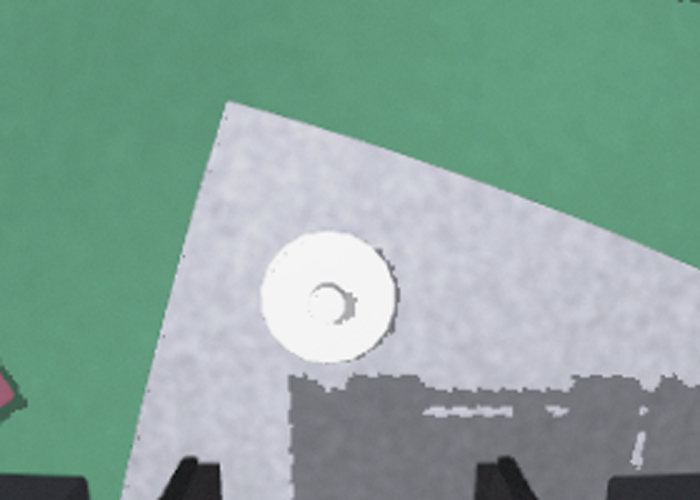

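The crop shows the medium lid's disc centred at (329,297), with its knob at (326,304). The next script checks the disc's width.

```bash
python3 -c "
from h import *
d=np.load('w8p.npz');P=(d['R'],d['t']);i=camera_info('wrist')
f=lambda a,b,z: onz(i,P,120+a/2.5,40+b/2.5,z)*1000
print(f(329,297,.014),f(326,304,.03)); print(np.linalg.norm(f(261,297,.014)-f(396,297,.014)))
go(f(326,304,.03)*.5+f(329,297,.014)*.5)"
```

```text
[629.70248838 297.25422602  14.        ] [629.6285748  298.02465505  30.        ]
53.82705082849502
pos [604.8 285.1 145.3] yaw 8.23 delta tool [ 26.8  -9.  123.2]
```

drive_tool(motion=[[[13, -4, 30], [0, 0, 0]], [[13, -4, 35], [0, 0, 0]], [[0, 0, 35], [0, 0, 0]], [[0, 0, 18], [0, 0, 0]], [[0, 0, 8], [0, 0, 0]]])

```text
time_s: 22.15
position: [0.6286, 0.2963, 0.0181]
tcp_rot: [[0.99, 0.143, -0.005], [0.143, -0.99, -0.001], [-0.005, 0.001, -1.0]]
force: [0.1, -0.7, 0.1]
opening: 0.701
grasp_force: 0.0
```

drive_tool(gripper=0.3, motion=[[[0, 0, 2], [0, 0, 0]], [[0, 0, 0], [0, 0, 0]], [[0, 0, 0], [0, 0, 0]], [[0, 0, 0], [0, 0, 0]], [[0, 0, 0], [0, 0, 0]]])

```text
time_s: 22.65
position: [0.6309, 0.2984, 0.0198]
tcp_rot: [[0.99, 0.144, 0.002], [0.144, -0.99, 0.001], [0.002, -0.0, -1.0]]
force: [-0.2, -0.1, 0.4]
opening: 0.348
grasp_force: 0.0
```

```bash
python3 -c "
from h import *
go((629.7,297.6,16.5))"
```

```text
pos [630.9 298.4  19.8] yaw 8.31 delta tool [-1.3  0.6  3.2]
```

drive_tool(motion=[[[-1, 0, 3], [0, 0, 0]], [[0, 0, 0], [0, 0, 0]]])

```text
time_s: 22.85
position: [0.6288, 0.2979, 0.0153]
tcp_rot: [[0.99, 0.144, -0.001], [0.144, -0.99, -0.0], [-0.001, 0.0, -1.0]]
force: [-0.5, 0.8, 0.2]
opening: 0.307
grasp_force: 0.0
```

drive_tool(gripper=0, motion=[[[0, 0, 0], [0, 0, 0]], [[0, 0, 0], [0, 0, 0]], [[0, 0, 0], [0, 0, 0]], [[0, 0, 0], [0, 0, 0]], [[0, 0, 0], [0, 0, 0]]])

```text
time_s: 23.35
position: [0.6293, 0.2979, 0.0155]
tcp_rot: [[0.99, 0.144, -0.0], [0.144, -0.99, -0.0], [-0.0, -0.0, -1.0]]
force: [0.1, 0.3, -0.1]
opening: 0.152
grasp_force: 30.0
```

drive_tool(motion=[[[0, 0, 0], [0, 0, 0]]])

```text
time_s: 23.45
position: [0.6293, 0.298, 0.0155]
tcp_rot: [[0.99, 0.144, -0.0], [0.144, -0.99, -0.0], [-0.0, -0.0, -1.0]]
force: [0.0, -0.7, -1.1]
opening: 0.145
grasp_force: 30.0
```

drive_tool(motion=[[[0, 0, -8], [0, 0, 0]], [[0, 0, -27], [0, 0, 0]], [[0, 0, -40], [0, 0, 0]], [[0, 0, -40], [0, 0, 0]], [[-14, 31, 0], [0, 0, 0]]])

```text
time_s: 23.95
position: [0.6261, 0.2697, 0.1386]
tcp_rot: [[0.989, 0.148, 0.018], [0.148, -0.989, 0.006], [0.019, -0.003, -1.0]]
force: [1.5, -1.0, 0.4]
opening: 0.144
grasp_force: 30.0
```

drive_tool(motion=[[[-19, 40, 0], [0, 0, 0]], [[-19, 40, 0], [0, 0, 0]], [[-19, 40, 0], [0, 0, 0]], [[-19, 40, 0], [0, 0, 0]], [[-19, 40, 0], [0, 0, 0]]])

```text
time_s: 24.45
position: [0.5544, 0.0522, 0.1314]
tcp_rot: [[0.989, 0.145, 0.001], [0.145, -0.989, -0.0], [0.001, 0.0, -1.0]]
force: [1.0, 0.2, -0.6]
opening: 0.148
grasp_force: 30.0
```

drive_tool(motion=[[[-19, 40, 0], [0, 0, 0]], [[-19, 40, 0], [0, 0, 0]], [[-19, 40, 0], [0, 0, 0]], [[-19, 40, 0], [0, 0, 0]], [[-19, 40, 0], [0, 0, 0]]])

```text
time_s: 24.95
position: [0.4893, -0.1597, 0.1314]
tcp_rot: [[0.99, 0.144, 0.001], [0.144, -0.99, -0.001], [0.001, 0.001, -1.0]]
force: [1.0, -0.1, -0.2]
opening: 0.15
grasp_force: 30.0
```

drive_tool(motion=[[[-21, 40, 0], [0, 0, 0]], [[0, 0, 0], [0, 0, 0]], [[0, 0, 0], [0, 0, 0]], [[0, 0, 0], [0, 0, 0]]])

```text
time_s: 25.35
position: [0.4747, -0.1997, 0.1308]
tcp_rot: [[0.989, 0.145, 0.0], [0.145, -0.989, 0.0], [0.0, -0.0, -1.0]]
force: [1.2, 1.3, -0.3]
opening: 0.148
grasp_force: 30.0
```

```bash
python3 -c "
from h import *
go((474.2,-201.2,55))
im,P,i=snap('wrist'); save('w9',im[60:300,100:420],2)"
```

```text
pos [ 474.7 -199.7  130.8] yaw 8.33 delta tool [-0.7  1.5 75.8]
```

View pics/w9.png

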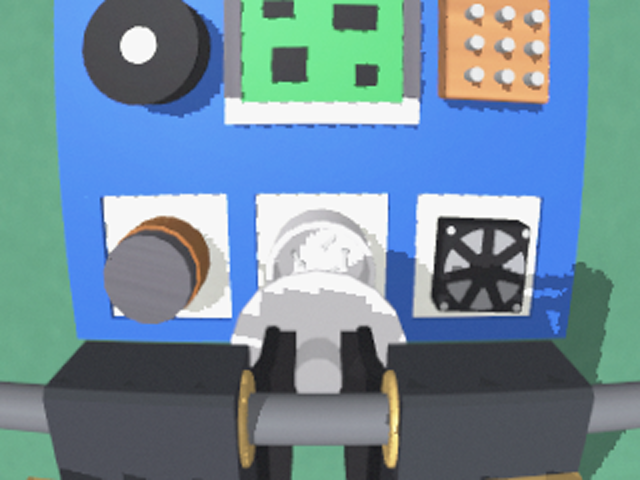

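The lid is held level over the tub, with the disc at (320,330) and the tub mouth behind it at (320,265). I'll lower it.

drive_tool(motion=[[[-1, 1, 30], [0, 0, 0]], [[0, 0, 30], [0, 0, 0]], [[0, 0, 15], [0, 0, 0]], [[0, 0, 0], [0, 0, 0]], [[0, 0, 0], [0, 0, 0]]])

```text
time_s: 25.9
position: [0.4743, -0.2006, 0.0557]
tcp_rot: [[0.989, 0.146, -0.0], [0.146, -0.989, 0.0], [-0.0, -0.0, -1.0]]
force: [-0.6, 0.5, -0.2]
opening: 0.146
grasp_force: 30.0
```

drive_tool(motion=[[[0, 0, 0], [0, 0, 0]]])

```text
time_s: 26.0
position: [0.4748, -0.2015, 0.0565]
tcp_rot: [[0.989, 0.146, 0.002], [0.146, -0.989, -0.001], [0.002, 0.001, -1.0]]
force: [-0.4, -0.4, 0.1]
opening: 0.145
grasp_force: 30.0
```

```bash
python3 -c "
from h import *
go((474.2,-201.2,42.5))"
```

```text
pos [ 474.8 -201.5   56.5] yaw 8.37 delta tool [-0.6 -0.4 14. ]
```

Aligned to better than 1 mm, so I'll insert gently.

drive_tool(motion=[[[0, 0, 4], [0, 0, 0]], [[0, 0, 3], [0, 0, 0]], [[0, 0, 3], [0, 0, 0]], [[0, 0, 1], [0, 0, 0]]])

```text
time_s: 26.4
position: [0.4737, -0.2017, 0.0443]
tcp_rot: [[0.99, 0.144, -0.0], [0.144, -0.99, 0.0], [-0.0, -0.0, -1.0]]
force: [-0.1, 1.3, 0.5]
opening: 0.146
grasp_force: 30.0
```

drive_tool(motion=[[[0, 0, 1], [0, 0, 0]], [[0, 0, 1], [0, 0, 0]], [[0, 0, 0], [0, 0, 0]], [[0, 0, 0], [0, 0, 0]]])

```text
time_s: 26.8
position: [0.4738, -0.2017, 0.0425]
tcp_rot: [[0.99, 0.144, -0.0], [0.144, -0.99, 0.0], [-0.0, -0.0, -1.0]]
force: [0.6, -0.7, -0.2]
opening: 0.147
grasp_force: 30.0
```

drive_tool(motion=[[[0, 0, 1], [0, 0, 0]], [[0, 0, 0], [0, 0, 0]]])

```text
time_s: 27.0
position: [0.4739, -0.2018, 0.0423]
tcp_rot: [[0.99, 0.144, 0.0], [0.144, -0.99, -0.0], [0.0, 0.0, -1.0]]
force: [-1.4, -0.1, 6.5]
opening: 0.152
grasp_force: 30.0
```

drive_tool(motion=[[[0, 0, 1], [0, 0, 0]], [[0, 0, 0], [0, 0, 0]]])

```text
time_s: 27.2
position: [0.474, -0.2018, 0.0423]
tcp_rot: [[0.99, 0.144, 0.001], [0.144, -0.99, -0.001], [0.001, 0.001, -1.0]]
force: [-2.4, 1.3, 13.0]
opening: 0.145
grasp_force: 30.0
```

It is seated at 42.3 mm (42.5 expected), with contact force building. I'll release it and retreat.

drive_tool(motion=[[[0, 0, -1], [0, 0, 0]], [[0, 0, 0], [0, 0, 0]]])

```text
time_s: 27.4
position: [0.4741, -0.2018, 0.0423]
tcp_rot: [[0.99, 0.144, 0.001], [0.144, -0.99, -0.001], [0.001, 0.001, -1.0]]
force: [-1.0, 1.3, 8.0]
opening: 0.147
grasp_force: 30.0
```

drive_tool(gripper=0.45, motion=[[[0, 0, 0], [0, 0, 0]], [[0, 0, 0], [0, 0, 0]], [[0, 0, 0], [0, 0, 0]], [[0, 0, 0], [0, 0, 0]], [[0, 0, 0], [0, 0, 0]]])

```text
time_s: 27.9
position: [0.4739, -0.2018, 0.0415]
tcp_rot: [[0.99, 0.144, 0.0], [0.144, -0.99, -0.0], [0.0, 0.0, -1.0]]
force: [0.8, -0.5, 2.0]
opening: 0.434
grasp_force: 0.7
```

drive_tool(motion=[[[0, 0, -10], [0, 0, 0]], [[0, 0, -25], [0, 0, 0]], [[-10, 0, -40], [0, 0, 0]], [[-20, 0, -40], [0, 0, 0]], [[0, 0, 0], [0, 0, 0]]])

```text
time_s: 28.4
position: [0.4447, -0.2073, 0.1612]
tcp_rot: [[0.99, 0.144, 0.006], [0.144, -0.99, -0.005], [0.005, 0.006, -1.0]]
force: [0.5, 1.3, -0.5]
opening: 0.452
grasp_force: 0.0
```

drive_tool(motion=[[[0, 0, 0], [0, 0, 0]], [[0, 0, 0], [0, 0, 0]], [[0, 0, 0], [0, 0, 0]]])

```text
time_s: 28.7
position: [0.4438, -0.2055, 0.1554]
tcp_rot: [[0.99, 0.145, -0.002], [0.145, -0.99, 0.002], [-0.002, -0.002, -1.0]]
force: [1.0, 0.9, -0.3]
opening: 0.449
grasp_force: 0.0
```

```bash
python3 -c "
from h import *
im,P,i=snap('wrist'); s,_,_=snap('scene'); d,_,_=snap('side')
b=np.zeros((600,800,3),np.uint8)
b[:300,:400]=cv2.resize(im[60:240,120:360],(400,300)); b[:300,400:]=cv2.resize(s[150:240,110:230],(400,300)); b[300:,:400]=cv2.resize(d[90:195,240:380],(400,300)); b[300:,400:]=cv2.resize(s,(400,300)); save('w10',b)"
```

```text
(no output)
```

View pics/w10.png

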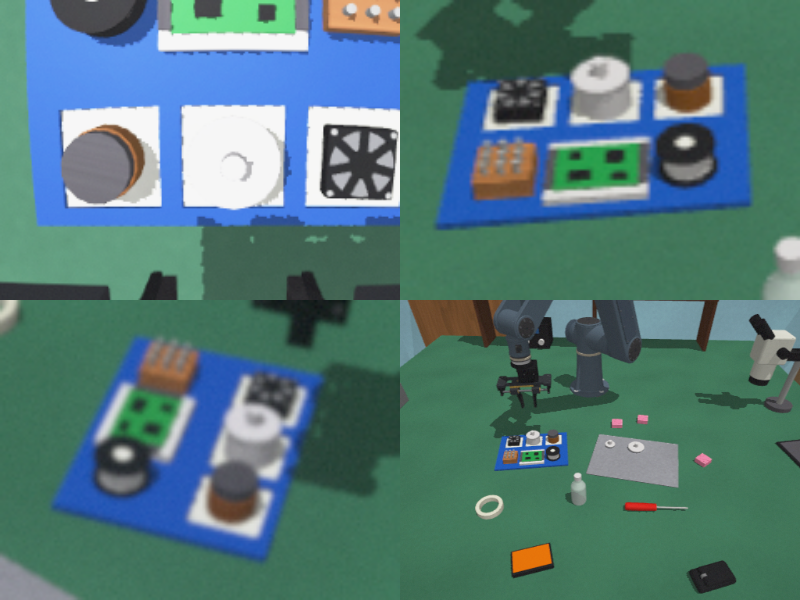

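The lid sits level and centred on the tub at (235,165) in the wrist view. The jar, tub and fan are all in their pockets and the bottle hasn't moved. Handing in.

```bash
python3 -c "
from rig import hand_in
print(hand_in())"
```

```text
the job is handed in; nothing more can be done
None
```

The job is handed in after about 29 s of robot time: jar, fan and tub are each in their pockets, the medium lid is pressed home and level on the tub, and the bottle was left alone; no verdict was returned.

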